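# Zero the tart press counter and present the press arm level above its stand

## Robot

A 6-joint arm with a two-finger parallel gripper is mounted at the origin on a cart in front of the work surface, level with it; the furniture and walls round the work are solid. World frame = base frame: x ahead of the robot, y to its left, z up, the work surface at z = 0. Lengths are in m, angles in rad, forces in N, time in s.
With the tool pointing down it reaches from about 0.15 to 0.775 m from the base axis. Payload 6.1 kg.
Tool frame: the origin (TCP) lies between the finger pads; the fingertips stand 11 mm ahead of it and the grasp point (between the pads) lies 8 mm behind it; z points along the fingers, y is the line along which they close (so a half turn about z gives the same grasp; the last joint's range is limited). The gripper opens to 85 mm and grips with 20 to 120 N. Pads are 22 mm wide; open, the fingers measure 114 mm over their backs; the gripper's body (76 mm by 85 mm) begins 54 mm behind the grasp point. The pads swing forward as they close: fully open they stand 13 mm farther back than shut.
Start: joints at [-1.293, 0.126, -0.04, 1.405, 0, 1.571], TCP at [0.144, -0.505, 0.242] pointing down, gripper open.
Joint ranges: [-2.72, 2.72], [-0.95, 1.95], [-1.27, 1.35], [-1.78, 2.02], [-1.46, 1.47], [-3.14, 3.14]. Speed limits (rad/s): [2.39, 2.39, 3.01, 3.14, 3.14, 3.14].

## Interface

Orientations are given as a rotation vector (axis times angle).
In Python, from cell import get_state, eyes, workorder, finder gives the robot as it stands. The module is installed in compiled form; this text tells all that it offers.
- The arm moves only by the tool jog_arm, never from a script. Its argument "plan" is a list of rows, each a list of 3 entries, a list of its own where there are three numbers: the shift along the tool's x, y, z in m, then the turn about the tool's z in rad, then the opening, from 0 (shut) to 1 (fully open). In form: [[[dx, dy, dz], roll, claw], ...]. A call has exactly 8 rows; each row is the pose to reach, as a shift and turn from the pose commanded when the call began, along the tool's axes at that moment; what a row does not reach only later rows make up. A row lasts 1/8 s, in which the tool goes at most 62.5 mm and 10.7 degrees, less where a joint would pass 70% of its speed; a pose out of reach is approached as far as the arm can. A call with a gripper value outside its range is refused whole. The fingers move at their own pace and stop on an object; "grip_force" is the grip in N (left out, the last holds). Time passes only in rows, so rows that repeat a pose let the fingers close, or fill a call up. It gives the time, the measured TCP pose, the force, the opening and the grip force at its end, in the units of the state.
- get_state(): the state, without advancing time (a new reading comes with each control period).
- eyes.read_camera(name): name is "side" or "top" or "wrist"; returns a dict with "img" (400x640x3 uint8, blue, green, red), "K" (3x3 intrinsics, pixels), "eye" and "attitude" of the camera in the world. Camera axes: x right, y down, z forward; pixel columns grow to the right and rows downward; lengths in m; the calibration is good to about 2 mm. A picture is of the moment at which its call begins. There is no depth.
- workorder.finish_job(): hands the job in; it is judged then, once.
Trained networks look in a picture, given as the dict that the camera call returned (one of the last four; its "shot" number tells which), for a name from the list of things; names that differ only in an ending like _2 or _b are one class to them, and where a whole thing is asked for, a point or a joint stands for the part that bears it (a point fixed in the world has none). Each returns a list of dicts, best first, with "conf" (0 to 1); they miss things now and then, are a little off and sometimes report something else, mostly with a low value. They report only what shows in the picture. A call takes as long as a camera call.
- finder.cut_out(picture, target): "pixels" (400x640 bool, what is visible of it) and "point" ([column, row] in pixels, amid what is visible of it).
- finder.place_of(picture, target): "point" ([column, row] in pixels: a listed point, or the origin of a listed thing).
The state is a dict: "t": time; "qpos": joint angles; "joint_velocities": joint speeds; "joint_torque": joint torques, N m; "ee_pos": TCP position; "ee_rot": TCP orientation; "contact_force": force on the tool from outside, world axes, zero at the start; "moment": the same for the moment, N m; "grip_width": finger opening in m; "finger_force": force on a finger pad.
Only numpy, scipy, OpenCV 4.12 (cv2) and the standard library are available. Lean on these libraries where they do the work, as an engineer would, in place of code of your own. Each camera call takes 0.05 s, during which the arm holds its last target. There are 200 camera calls.

## Task

The tart press is being put back together. Turn the blue stroke-counter knob on the press stand back to its zero stop and let go of it, then pick up the loose press arm with your fingers on its yellow balance band and carry it over the stand: eye straight above the fork, ram straight above the die, level, the bottom of the eye about 5 cm clear above the top of the fork. Finish still holding it there, still and not touching the stand, ready for the pin, and leave the tart dish and the spice jar where they are.

Things in the scene. Friction and masses are not known exactly. Their poses are not given: they have to be found in the camera images.
- stand: Grey metal press stand, fixed; place and yaw vary. Origin: centre of the underside of its main plate, 300 (local x) x 100 (y) x 12 mm high; z up. A tab on the -y side (out to y = -135, 100 wide) carries the counter. The fork at x = -110 and the round steel die at x = +110 (80 across its foot, 40 high) stand on the plate.
- fork (a point): Middle of the fork's gap, level with its top, 100 mm above the worktop (stand x = -110, y = 0). The fork: two grey upright cheeks, 36 mm long in x, 12 thick, 26 mm gap, 50 over all in y.
- die (a point): Centre of the top of the die, 40 mm above the worktop (stand-frame x = +110, y = 0).
- counter (a joint): Angle (rad) of the counter's blue knob: 0 at the zero stop, growing clockwise seen from above, so turn it counter-clockwise to zero it. Starts at 0.6 to 1.4. Light friction (0.04 N m), no spring, stays where left. The white line on top points at the red mark (stand's -x side of the knob) at zero; white marks follow clockwise every 0.5 rad.
- counter_grip (a point): On the knob's vertical axis at grip height, 49 mm above the worktop, at stand x = 0, y = -85. Its grip is an upright bar 42 mm long, 14 thick, top 56 mm above the worktop, on a 44 mm disc whose top is at 26 mm. The bar lies along the stand's x axis at zero, turned clockwise from it by the joint's value. This point turns with the knob, x along the bar.
- press_arm: Loose press arm, 276 mm long, 0.53 to 0.79 kg. Origin at the level of its underside, below the balance point; x runs from eye to ram, z up. An aluminium bar 16 mm thick (y), 24 high, mid-height 32 above the underside, joins the eye to the heavy steel ram. It starts lying level and upright on the worktop, on eye and ram; yaw -0.7 to 0.3.
- balance (a point): Balance point (centre of mass along the arm): in the middle of the bar under a yellow painted band 24 mm wide, 32 mm above the arm's underside (arm-frame x = 0, y = 0). The free bar to either side reaches from x = -115 to +49 mm. Axes as the arm's.
- eye (a point): Lowest point of the arm's eye (arm x = -145, z = 0): a flat upright aluminium disc at the arm's light end, 60 mm across, 18 thick, with a brass bush round its hole (along y).
- ram (a point): Centre of the underside of the arm's round steel ram (arm x = +75, z = 0): 52 mm across, 52 high, black palm knob on top up to 70 mm.
- tart_dish: Bystander: small fluted metal tart dish, 83 mm across, 33 mm high; origin at the centre of its underside.
- spice_jar_1: Bystander: spice jar with a mustard-yellow cap, 42 mm across, 106 mm high; origin at the centre of its underside.

How it is judged:
By the outcome, as a careful person would: the job done as asked, in the order asked, and still so for the second after the job is handed in, while the arm keeps its last pose, push and grip.
It also fails if it takes over 51 s, if anything falls off the work surface, if the arm or the gripper's body presses on something with over 40 N, if the wrist force passes 120 N, or if a joint passes its speed limit or range.

## Working session

There is one attempt and no reset: what is moved stays moved. The work goes in short steps, Python scripts to look and compute and a tool call to move; the robot and the scene stay as the last step left them, time stands still between calls to the robot, and variables do not carry over. Pictures are saved under pics/ and viewed, at most 11 in all, crops included, and the job is handed in when it is done.

Besides the shell and the picture viewer there is one more tool, called after "Call:" as name(argument=value, ...), one argument or row to a line, values as JSON. jog_arm: Moves the arm, as the interface text tells. Its arguments: {"type":"object","properties":{"plan":{"type":"array"},"grip_force":{"type":"number"}},"required":["plan"]}

```bash
mkdir -p pics; cat > h.py <<'E'
import numpy as np, cv2
from scipy.spatial.transform import Rotation as R
from cell import get_state, eyes, workorder, finder
def Rm(a):
    a=np.array(a,float)
    return a if a.shape==(3,3) else R.from_rotvec(a).as_matrix()
def ray(p,uv):
    d=Rm(p['attitude'])@np.linalg.inv(p['K'])@np.array([uv[0],uv[1],1.]); return np.array(p['eye'],float),d
def hit(p,uv,z):
    o,d=ray(p,uv); return o+d*(z-o[2])/d[2]
def proj(p,X):
    c=Rm(p['attitude']).T@(np.array(X,float)-p['eye']); c=p['K']@c; return c[:2]/c[2]
def tri(rays):
    A=np.zeros((3,3));b=np.zeros(3)
    for o,d in rays:
        d=d/np.linalg.norm(d);M=np.eye(3)-np.outer(d,d);A+=M;b+=M@o
    return np.linalg.solve(A,b)
E
cat > a.py <<'E'
from h import *
H=dict(fork=.1,die=.04,counter_grip=.049,balance=.032,eye=0,ram=0,tart_dish=0,spice_jar_1=0,stand=0,press_arm=0)
s=get_state();print(s['t'],s['ee_pos'],s['ee_rot'],s['contact_force'])
for c in ['top','side','wrist']:
    p=eyes.read_camera(c);cv2.imwrite(f'pics/{c}0.png',p['img'])
    print(c,np.shape(p['attitude']),np.round(p['eye'],3))
    for n,z in H.items():
        for r in finder.place_of(p,n)[:2]:
            print(n,round(r['conf'],2),np.round(r['point'],1),np.round(hit(p,r['point'],z)[:2],4))
E
python3 a.py
```

```text
0.0 [ 0.14387157 -0.50449162  0.2415239 ] [-3.10977836e+00 -4.34736017e-01  3.60824986e-04] [-0.23873533  0.15222853  1.0554842 ]
top (3,) [0.303 0.007 1.312]
fork 0.64 [306.9 149. ] [0.6101 0.0076]
fork 0.36 [244.4 238.4] [0.3438 0.1782]
die 0.72 [370.4 183.6] [ 0.5223 -0.1902]
counter_grip 0.56 [329.7 191.7] [ 0.4924 -0.065 ]
balance 0.98 [238.2 187.6] [0.4999 0.214 ]
eye 0.89 [246.3 236. ] [0.3547 0.1869]
eye 0.68 [173.6 148.5] [0.6239 0.428 ]
ram 0.68 [231.4 168.1] [0.5663 0.2436]
ram 0.6 [328.7 191.2] [ 0.5012 -0.0646]
tart_dish 0.83 [452.  149.1] [ 0.6497 -0.4607]
spice_jar_1 0.9 [171.1 147. ] [0.6286 0.4361]
stand 0.65 [338.3 170.5] [ 0.5685 -0.0938]
press_arm 0.83 [236.7 188.4] [0.5021 0.2238]
press_arm 0.29 [370.  183.3] [ 0.5302 -0.1951]
side (3,) [ 0.132 -0.892  1.542]
fork 0.69 [341.  181.7] [0.6051 0.0066]
die 0.69 [345.5 237.2] [ 0.5394 -0.1914]
counter_grip 0.47 [318.8 213.7] [ 0.4841 -0.0658]
balance 0.85 [293.  159.9] [0.4874 0.224 ]
balance 0.25 [307.  154.4] [0.5518 0.2293]
eye 0.84 [263.5 180.4] [0.3457 0.1934]
ram 0.87 [309.  152.7] [0.572  0.2585]
tart_dish 0.62 [406.4 292.8] [ 0.6594 -0.4563]
spice_jar_1 0.71 [305.4 121.5] [0.6226 0.4303]
stand 0.9 [345.1 216.2] [ 0.5866 -0.0876]
press_arm 0.7 [319.9 214.2] [ 0.4988 -0.0424]
press_arm 0.68 [303.5 122.2] [0.6132 0.4296]
wrist (3,) [ 0.212 -0.486  0.374]
```

```bash
python3 - <<'E'
import cv2,numpy as np
a=cv2.imread('pics/top0.png')[90:290,140:480];b=cv2.imread('pics/side0.png')[90:320,230:450]
a=cv2.resize(a,None,fx=1.4,fy=1.4);cv2.imwrite('pics/t.png',a)
b=cv2.imread('pics/side0.png')[90:320,230:450]
A=cv2.resize(cv2.imread('pics/top0.png')[110:260,220:400],(540,450));A=cv2.resize(cv2.imread('pics/top0.png')[110:260,150:470],(800,375))
B=cv2.resize(cv2.imread('pics/top0.png')[165:215,300:360],(264,220),interpolation=cv2.INTER_CUBIC)
C=cv2.resize(cv2.imread('pics/side0.png')[190:245,285:375],(360,220),interpolation=cv2.INTER_CUBIC)
o=np.zeros((600,800,3),np.uint8);o[:375]=A;o[378:598,:264]=B;o[378:598,270:630]=C
cv2.imwrite('pics/v1.png',o)
E
```

```text
(no output)
```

View pics/v1.png

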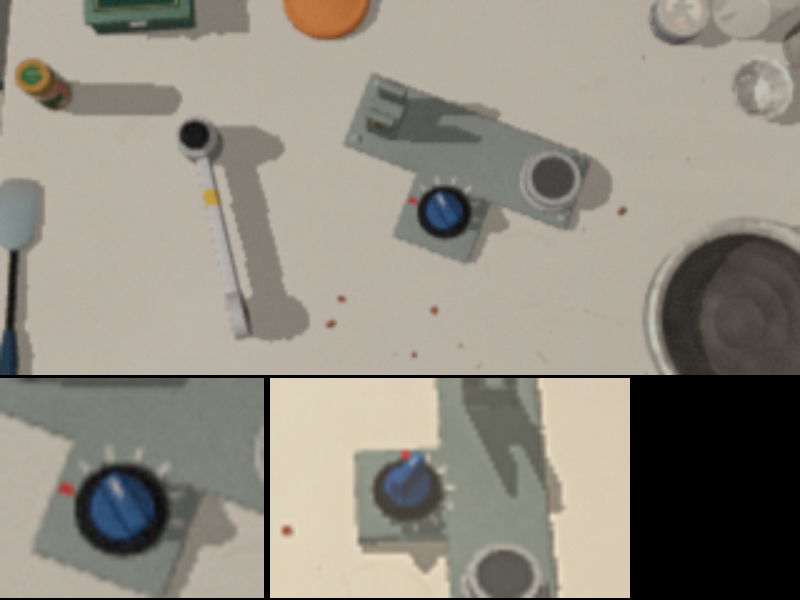

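Call:
jog_arm(
  plan=[
    [[0, 0, -0.06], 0, 1],
    [[0.05, -0.04, -0.08], 0, 1],
    [[0.1, -0.085, -0.08], 0, 1],
    [[0.15, -0.13, -0.08], 0, 1],
    [[0.2, -0.17, -0.08], 0, 1],
    [[0.25, -0.215, -0.08], 0, 1],
    [[0.3, -0.26, -0.08], 0, 1],
    [[0.35, -0.3, -0.08], 0, 1],
  ],
)

```text
t: 2.65
ee_pos: [0.3839, -0.1403, 0.3227]
ee_rot: [3.111, 0.435, 0.002]
contact_force: [0.8, -0.5, -0.3]
grip_width: 0.0855
finger_force: 0.0
```

Call:
jog_arm(
  plan=[
    [[0.03, -0.03, 0.02], 0, 1],
    [[0.03, -0.03, 0.08], -0.12, 1],
    [[0.03, -0.03, 0.08], -0.12, 1],
    [[0.03, -0.03, 0.08], -0.12, 1],
    [[0.03, -0.03, 0.08], -0.12, 1],
    [[0.03, -0.03, 0.08], -0.12, 1],
    [[0.03, -0.03, 0.08], -0.12, 1],
    [[0.03, -0.03, 0.08], -0.12, 1],
  ],
)

```text
t: 3.65
ee_pos: [0.4041, -0.1053, 0.2427]
ee_rot: [3.08, 0.62, 0.001]
contact_force: [0.4, -0.2, 0.5]
grip_width: 0.0854
finger_force: 0.0
```

```bash
cat > b.py <<'E'
from h import *
import sys
s=get_state();M=Rm(s['ee_rot']);print(s['t'],np.round(s['ee_pos'],4),'psi',np.arctan2(M[1,0],M[0,0]),'q',np.round(s['qpos'],3),'z',M[:,2].round(3))
p=eyes.read_camera('wrist');print(np.round(p['eye'],3),Rm(p['attitude'])[:,2].round(3))
for n,z in dict(fork=.1,die=.04,counter_grip=.049,stand=0,counter=.049,balance=.032,eye=0,ram=0).items():
    for r in finder.place_of(p,n)[:2] if n!='counter' else []:
        print(n,round(r['conf'],2),np.round(r['point'],1),np.round(hit(p,r['point'],z)[:2],4))
cv2.imwrite('pics/%s.png'%sys.argv[1],p['img'])
E
python3 b.py w1
```

```text
3.65 [ 0.4041 -0.1053  0.2427] psi 0.3973392938630363 q [-0.255 -0.077 -0.248  1.4    0.     2.489] z [ 0.001 -0.    -1.   ]
[ 0.469 -0.078  0.374] [-0.255 -0.107 -0.961]
die 0.69 [440.4 104.7] [ 0.532  -0.1917]
counter_grip 0.74 [309.5  91. ] [ 0.4891 -0.055 ]
stand 0.78 [363.6  37.9] [ 0.5696 -0.0876]
eye 0.65 [ 91.4 121.6] [0.3542 0.1853]
```

View pics/w1.png

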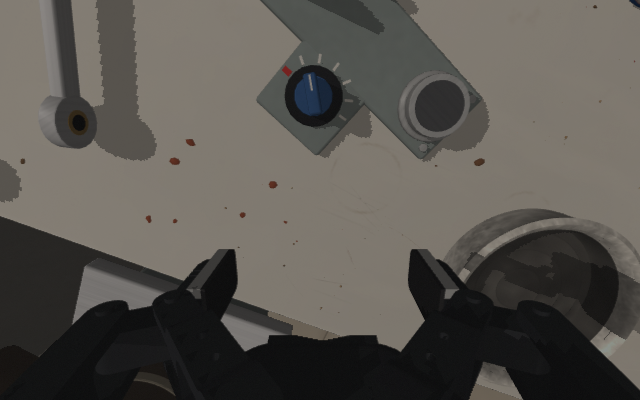

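```bash
python3 - <<'E'
from h import *
p=eyes.read_camera('wrist');im=p['img'];h=cv2.cvtColor(im,cv2.COLOR_BGR2HSV)
c=finder.cut_out(p,'counter')
print([(round(r['conf'],2),np.round(r['point'],1),r['pixels'].sum()) for r in c])
win=np.zeros(im.shape[:2],bool);win[40:150,255:375]=1
H,S,V=h[...,0].astype(int),h[...,1].astype(int),h[...,2].astype(int)
blue=win&(H>95)&(H<125)&(S>110)
ys,xs=np.nonzero(blue);print('blue',xs.mean(),ys.mean(),xs.min(),xs.max(),ys.min(),ys.max())
(cx,cy),_,_=cv2.minAreaRect(np.c_[xs,ys].astype(np.float32));print(cx,cy)
dark=(win&(V<60))|blue
n,l,st,ce=cv2.connectedComponentsWithStats(dark.astype(np.uint8));k=1+st[1:,4].argmax();print('disc',st[k],ce[k],hit(p,ce[k],.022))
red=win&((H<8)|(H>172))&(S>130);ys,xs=np.nonzero(red);r=hit(p,(xs.mean(),ys.mean()),.0125);print('red',xs.mean(),ys.mean(),r)
hull=cv2.morphologyEx(blue.astype(np.uint8),cv2.MORPH_CLOSE,np.ones((9,9)))>0
w=hull&(S<110)&(V>100);ys,xs=np.nonzero(w);print('white',len(xs),xs.mean(),ys.mean())
P=np.array([hit(p,(x,y),.056)[:2] for x,y in zip(xs,ys)]);m=P.mean(0)
v=np.linalg.svd(P-m)[2][0];print('line mean',m,'ang',np.arctan2(*v[::-1]))
C=hit(p,ce[k],.022)[:2];print('ang from centre line',np.arctan2(*(m-C)[::-1]),'red',np.arctan2(*(r[:2]-C)[::-1]))
cv2.imwrite('pics/k1.png',cv2.resize(im[45:150,255:375],None,fx=5,fy=5,interpolation=cv2.INTER_CUBIC))
A=np.array([[-.11,0],[.11,0],[0,-.085]]);B=np.array([[.6076,.0071],[.532,-.1915],C])
a,b=A-A.mean(0),B-B.mean(0);th=np.arctan2((a[:,0]*b[:,1]-a[:,1]*b[:,0]).sum(),(a*b).sum())
Q=np.array([[np.cos(th),-np.sin(th)],[np.sin(th),np.cos(th)]]);t=B.mean(0)-Q@A.mean(0);print('stand',th,t,'res',(A@Q.T+t-B)*1e3)
E
```

```text
[]
blue 313.23770491803276 94.98196721311476 295 332 72 115
313.2882385253906 95.04705810546875
disc [ 285   65   81   75 3361] [318.90330259  97.93216305] [ 0.48764875 -0.06553117  0.022     ]
red 286.75 70.3076923076923 [ 0.50148044 -0.01973257  0.0125    ]
white 32 310.375 81.5
line mean [ 0.49704537 -0.05266606] ang -2.5832846320872314
ang from centre line 0.9399604874112589 red 1.2774955094153095
stand -1.9258987969874892 [ 0.56898189 -0.09316151] res [[-0.37260027  2.87568907]
 [-1.263618   -4.79870151]
 [ 1.63621827  1.92301244]]
```

View pics/k1.png

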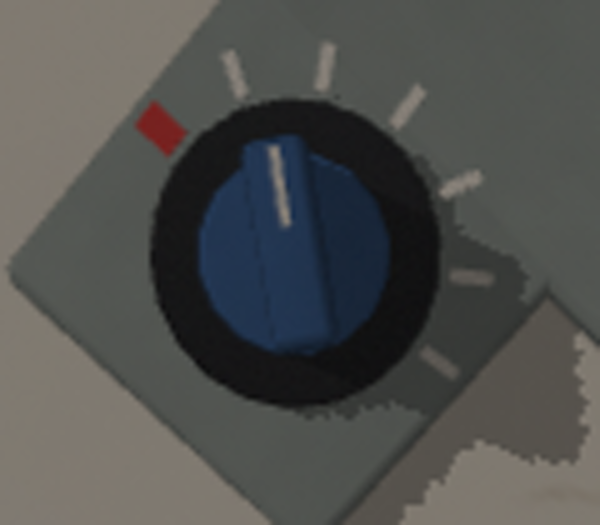

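```bash
python3 - <<'E'
from h import *
p=eyes.read_camera('wrist')
f=lambda x,y,z:hit(p,(255+x/5-.4,45+y/5-.4),z)[:2]
a=f(272,146,.056);b=f(287,227,.056);print(a,b,'line',np.arctan2(*(a-b)[::-1]))
C=f(294,251,.026);print('C blue',C,'black',f(296,253,.015),'r',np.linalg.norm(f(198,251,.026)-f(390,251,.026)))
r=f(161,129,.0125);print('red',np.arctan2(*(r-C)[::-1]),np.linalg.norm(r-C))
w=np.array([f(234,75,.0125),f(325,67,.0125),f(407,108,.0125),f(461,183,.0125),f(471,278,.0125),f(439,362,.0125)])-C
print(np.arctan2(w[:,1],w[:,0]))
A=np.array([[-.11,0],[.11,0],[0,-.085]]);B=np.array([[.6076,.0071],[.532,-.1915],C])
a,b=A-A.mean(0),B-B.mean(0);th=np.arctan2((a[:,0]*b[:,1]-a[:,1]*b[:,0]).sum(),(a*b).sum())
Q=np.array([[np.cos(th),-np.sin(th)],[np.sin(th),np.cos(th)]]);t=B.mean(0)-Q@A.mean(0);print('stand',th,t,'res',(A@Q.T+t-B)*1e3)
s=get_state();M=Rm(s['ee_rot']);print('move xyz',M.T@(np.r_[C,.057-.008]-s['ee_pos']))
E
```

```text
[ 0.50325724 -0.04865558] [ 0.49021655 -0.05725596] line 0.583027183540639
C blue [ 0.48813742 -0.05867834] black [ 0.48851858 -0.05866523] r 0.04331069381895024
red 1.240943171314621 0.041065180271215286
[ 0.73871296  0.2260046  -0.28320917 -0.78324584 -1.29429225 -1.78725421]
stand -1.9390696591894283 [ 0.56901273 -0.09122626] res [[ 1.01329184  4.29828099]
 [-2.5878245  -2.35079494]
 [ 1.57453265 -1.94748604]]
move xyz [ 0.09564841 -0.01010832  0.19326878]
```

Call:
jog_arm(
  plan=[
    [[0.05, -0.005, 0], -0.1, 0.8],
    [[0.096, -0.01, 0.02], -0.186, 0.7],
    [[0.096, -0.01, 0.06], -0.186, 0.7],
    [[0.096, -0.01, 0.1], -0.186, 0.7],
    [[0.096, -0.01, 0.11], -0.186, 0.7],
    [[0.096, -0.01, 0.11], -0.186, 0.7],
    [[0.096, -0.01, 0.11], -0.186, 0.7],
    [[0.096, -0.01, 0.11], -0.186, 0.7],
  ],
)

```text
t: 5.2
ee_pos: [0.4895, -0.0589, 0.1339]
ee_rot: [3.008, 0.903, 0.004]
contact_force: [0.3, 0.4, 0.3]
grip_width: 0.06
finger_force: 0.0
```

```bash
python3 b.py w2
```

```text
5.2 [ 0.4895 -0.0589  0.1339] psi 0.5836418479981076 q [-0.12   0.087 -0.322  1.159 -0.     2.438] z [ 0.003 -0.    -1.   ]
[ 0.548 -0.02   0.266] [-0.229 -0.152 -0.962]
die 0.77 [477.9 252.4] [ 0.5297 -0.1913]
counter_grip 0.63 [320.  214.7] [ 0.4865 -0.0588]
stand 0.62 [395.5 140.2] [ 0.5688 -0.0855]
eye 0.71 [ 16.5 172.6] [0.3525 0.1891]
```

View pics/w2.png

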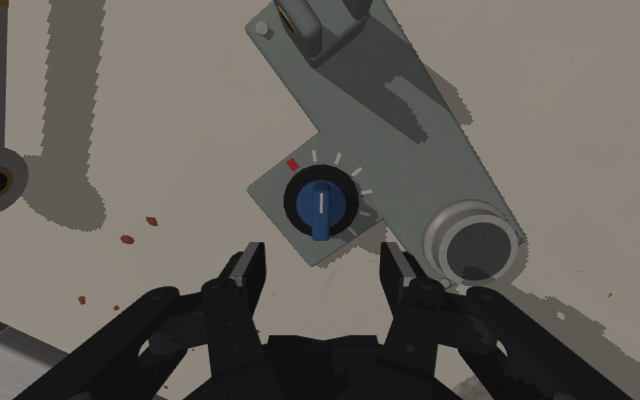

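Call:
jog_arm(
  plan=[
    [[-0.001, 0, 0.04], 0, 0.6],
    [[-0.001, 0, 0.08], 0, 0.55],
    [[-0.001, 0, 0.09], 0, 0.55],
    [[-0.001, 0, 0.09], 0, 0.55],
    [[-0.001, 0, 0.09], 0, 0.0],
    [[-0.001, 0, 0.09], 0, 0.0],
    [[-0.001, 0, 0.09], 0, 0.0],
    [[-0.001, 0, 0.09], 0, 0.0],
  ],
  grip_force=25,
)

```text
t: 6.6
ee_pos: [0.4882, -0.0585, 0.0439]
ee_rot: [-3.007, -0.904, -0.003]
contact_force: [-2.8, 4.4, 6.8]
grip_width: 0.0133
finger_force: 28.6
```

Call:
jog_arm(
  plan=[
    [[0, 0, 0], -0.12, 0],
    [[0, 0, 0], -0.24, 0],
    [[0, 0, 0], -0.36, 0],
    [[0, 0, 0], -0.46, 0],
    [[0, 0, 0], -0.54, 0],
    [[0, 0, 0], -0.58, 0],
    [[0, 0, 0], -0.6, 0],
    [[0, 0, 0], -0.6, 0],
  ],
)

```text
t: 7.6
ee_pos: [0.4878, -0.0581, 0.0439]
ee_rot: [-2.605, -1.753, -0.004]
contact_force: [-4.7, 5.0, 8.1]
grip_width: 0.0134
finger_force: 28.7
```

```bash
cat > s.py <<'E'
from h import *
s=get_state();M=Rm(s['ee_rot']);print(s['t'],np.round(s['ee_pos'],4),'psi',np.arctan2(M[1,0],M[0,0]),'F',np.round(s['contact_force'],2),'M',np.round(s['moment'],3),s['grip_width'],s['finger_force'],np.round(s['joint_torque'],3))
E
python3 s.py
```

```text
7.6 [ 0.4878 -0.0581  0.0439] psi 1.1847525711114326 F [-4.69  5.03  8.08] M [1.05  0.814 0.031] 0.013403543497452057 28.746404349803925 [-2.2670e+00 -3.7956e+01  3.1823e+01 -2.1140e+00 -1.3240e+00 -1.0000e-02]
```

Call:
jog_arm(
  plan=[
    [[0, 0, 0], -0.01, 0],
    [[0, 0, 0], -0.02, 0],
    [[0, 0, 0], -0.03, 0],
    [[0, 0, 0], -0.04, 0],
    [[0, 0, 0], -0.05, 0],
    [[0, 0, 0], -0.06, 0],
    [[0, 0, 0], -0.06, 0],
    [[0, 0, 0], -0.06, 0],
  ],
)

```text
t: 8.6
ee_pos: [0.4877, -0.0581, 0.0439]
ee_rot: [-2.553, -1.828, -0.004]
contact_force: [-4.1, 5.5, 8.3]
grip_width: 0.0131
finger_force: 31.2
```

```bash
python3 s.py; python3 b.py w3; python3 -c "
import cv2;i=cv2.imread('pics/w3.png');cv2.imwrite('pics/w3c.png',i[120:400,150:500])"
```

```text
8.6 [ 0.4877 -0.0581  0.0439] psi 1.2431599929360448 F [-4.13  5.51  8.26] M [ 1.153  0.857 -0.562] 0.013126448169978107 31.18807017803192 [ -1.838 -37.884  31.841  -2.168  -1.46   -0.589]
8.6 [ 0.4877 -0.0581  0.0439] psi 1.2431599929360448 q [-0.12   0.142 -0.467  0.961  0.003  1.778] z [ 0.001  0.003 -1.   ]
[0.511 0.008 0.176] [-0.088 -0.258 -0.962]
die 0.71 [325.1 266.9] [ 0.488  -0.0624]
counter_grip 0.96 [323.1 271.1] [ 0.4879 -0.0596]
stand 0.68 [454.5 232.4] [ 0.5689 -0.0866]
```

View pics/w3c.png

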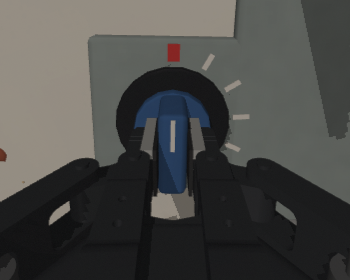

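Call:
jog_arm(
  plan=[
    [[0, 0, 0], 0.01, 0],
    [[0, 0, 0], 0.01, 0.6],
    [[0, 0, 0], 0.01, 0.6],
    [[0, 0, 0], 0.01, 0.6],
    [[0, 0, -0.06], 0.01, 0.6],
    [[0, 0, -0.12], 0.01, 0.6],
    [[0, 0, -0.18], 0.01, 0.7],
    [[0, 0, -0.2], 0.01, 0.7],
  ],
)

```text
t: 10.0
ee_pos: [0.4891, -0.0595, 0.2465]
ee_rot: [2.559, 1.815, 0.007]
contact_force: [0.2, -0.2, 0.3]
grip_width: 0.0596
finger_force: 0.0
```

```bash
python3 b.py w4;python3 - <<'E'
from h import *
im=cv2.imread('pics/w4.png')
s=eyes.read_camera('top')['img'][165:215,300:360]
o=np.zeros((400,800,3),np.uint8);o[:]=0;o[:,:480]=im[:400,80:560];o[:220,490:754]=cv2.resize(s,(264,220));cv2.imwrite('pics/w4c.png',o)
E
```

```text
10.0 [ 0.4891 -0.0595  0.2465] psi 1.2337322211642694 q [-0.121  0.06  -0.104  1.401 -0.     1.787] z [ 0.006 -0.001 -1.   ]
[0.512 0.007 0.378] [-0.086 -0.261 -0.961]
fork 0.58 [417.3  67.9] [0.6065 0.0191]
die 0.87 [386.1 262.8] [ 0.5319 -0.1901]
stand 0.89 [384.1 172.1] [ 0.5681 -0.0849]
eye 0.86 [135.6   9.9] [0.3528 0.1884]
eye 0.32 [417.7  72.8] [0.6397 0.0181]
```

View pics/w4c.png

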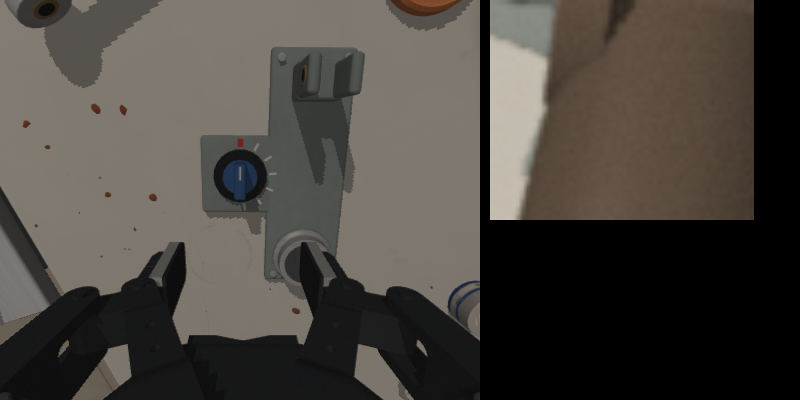

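Call:
jog_arm(
  plan=[
    [[0.03, -0.01, 0], -0.18, 1],
    [[0.07, -0.02, 0], -0.36, 1],
    [[0.11, -0.035, 0], -0.54, 1],
    [[0.15, -0.05, 0], -0.72, 1],
    [[0.19, -0.062, 0], -0.9, 1],
    [[0.23, -0.075, 0], -1.08, 1],
    [[0.264, -0.086, 0], -1.26, 1],
    [[0.264, -0.086, 0], -1.44, 1],
  ],
)

```text
t: 11.45
ee_pos: [0.4934, 0.2205, 0.241]
ee_rot: [-0.714, -3.058, 0.001]
contact_force: [0.7, -0.2, -0.7]
grip_width: 0.0854
finger_force: 0.0
```

Call:
jog_arm(
  plan=[
    [[0, 0, 0], -0.18, 1],
    [[0, 0, 0], -0.36, 1],
    [[0, 0, 0], -0.54, 1],
    [[0, 0, 0], -0.7, 1],
    [[0, 0, 0], -0.74, 1],
    [[0, 0, 0], -0.74, 1],
    [[0, 0, 0], -0.74, 1],
    [[0, 0, 0], -0.74, 1],
  ],
)

```text
t: 12.45
ee_pos: [0.4938, 0.2183, 0.2421]
ee_rot: [0.426, -3.112, 0.0]
contact_force: [-0.1, 0.1, -1.3]
grip_width: 0.0854
finger_force: 0.0
```

```bash
python3 b.py w5; python3 - <<'E'
from h import *
p=eyes.read_camera('wrist');im=p['img'];h=cv2.cvtColor(im,cv2.COLOR_BGR2HSV).astype(int)
m=(h[...,0]>18)&(h[...,0]<34)&(h[...,1]>130)&(h[...,2]>90)
n,l,st,ce=cv2.connectedComponentsWithStats(m.astype(np.uint8));o=np.argsort(-st[1:,4])[:4]+1
for k in o: print(st[k],ce[k].round(1),hit(p,ce[k],.044).round(4))
for r in finder.cut_out(p,'press_arm')[:1]:print(r['conf'],r['point'],r['pixels'].sum())
E
```

```text
12.45 [0.4938 0.2183 0.2421] psi -2.8698034008910724 q [ 0.416  0.154 -0.007  1.41  -0.     0.144] z [-0. -0. -1.]
[0.427 0.199 0.374] [ 0.266  0.074 -0.961]
fork 0.92 [102.8 240.9] [0.6025 0.016 ]
counter_grip 0.84 [ 72.  107.6] [ 0.4875 -0.0601]
stand 0.6 [ 78.7 161.1] [ 0.5617 -0.0884]
balance 0.81 [326.8 182.3] [0.4964 0.2246]
eye 0.61 [325.7  53.1] [0.355  0.1838]
ram 0.67 [328.4 230.3] [0.5674 0.2475]
[323 174  13  17 201] [328.9 182.3] [0.4935 0.2261 0.044 ]
0.84 [326.7, 161.7] 4687
```

View pics/w5.png

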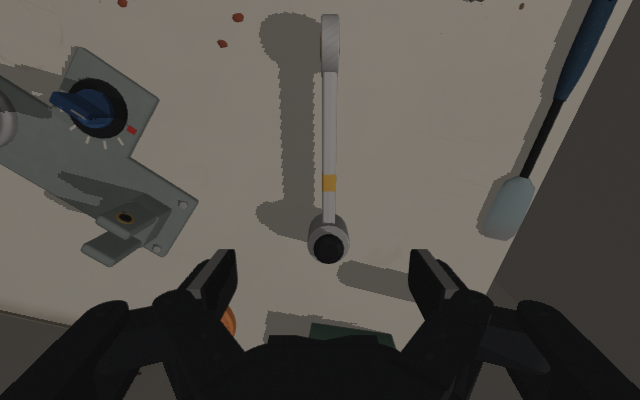

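```bash
python3 - <<'E'
from h import *
p=eyes.read_camera('wrist');g=cv2.cvtColor(p['img'],cv2.COLOR_BGR2GRAY).astype(float)
P=[]
for r in range(85,172,4):
    row=cv2.GaussianBlur(g,(3,1),0)[r];d=np.diff(row)
    L=310+d[310:329].argmax()+.5;Rr=329+d[329:345].argmin()+.5
    P.append(hit(p,((L+Rr)/2,r),.044)[:2])
    if r%3==0:print(r,L,Rr,np.linalg.norm(hit(p,(L,r),.044)-hit(p,(Rr,r),.044)))
P=np.array(P);v=np.polyfit(P[:,0],P[:,1],1);print('yaw',np.arctan(v[0]),'y at .4935',np.polyval(v,.4935))
print(P[0],P[-1])
E
```

```text
93 314.5 335.5 0.022428179449836112
105 314.5 334.5 0.02159180215677088
117 313.5 334.5 0.022919937753736214
129 313.5 334.5 0.02317403641920819
141 312.5 334.5 0.024549682843644484
153 314.5 334.5 0.022571013693393236
165 313.5 333.5 0.022829765353443714
yaw 0.2708896733668912 y at .4935 0.22017979028278106
[0.39339567 0.19274354] [0.47983619 0.21701848]
```

Call:
jog_arm(
  plan=[
    [[-0.0025, 0.007, 0.05], 0, 0.8],
    [[-0.0025, 0.007, 0.1], 0, 0.8],
    [[-0.0025, 0.007, 0.15], 0, 0.7],
    [[-0.0025, 0.007, 0.19], 0, 0.6],
    [[-0.0025, 0.007, 0.21], 0, 0.6],
    [[-0.0025, 0.007, 0.218], 0, 0.6],
    [[-0.0025, 0.007, 0.218], 0, 0.6],
    [[-0.0025, 0.007, 0.218], 0, 0.6],
  ],
  grip_force=80,
)

```text
t: 14.0
ee_pos: [0.4952, 0.2262, 0.0255]
ee_rot: [-0.426, 3.111, 0.001]
contact_force: [0.4, 0.6, 0.2]
grip_width: 0.051
finger_force: 0.0
```

```bash
python3 b.py w6; python3 s.py; python3 - <<'E'
from h import *
p=eyes.read_camera('wrist');im=p['img'];h=cv2.cvtColor(im,cv2.COLOR_BGR2HSV).astype(int)
m=(h[...,0]>18)&(h[...,0]<34)&(h[...,1]>130)&(h[...,2]>90)
n,l,st,ce=cv2.connectedComponentsWithStats(m.astype(np.uint8));o=np.argsort(-st[1:,4])[:3]+1
s=get_state();M=Rm(s['ee_rot'])
for k in o: print(st[k],ce[k].round(1),hit(p,ce[k],.044).round(4),(M.T@(hit(p,ce[k],.044)-s['ee_pos'])).round(4))
E
```

```text
14.0 [0.4952 0.2262 0.0255] psi -2.8693775988846415 q [ 0.428  0.25  -0.377  0.942  0.     0.156] z [ 0.002  0.001 -1.   ]
[0.428 0.207 0.157] [ 0.268  0.075 -0.961]
balance 0.72 [319.8 267.7] [0.4947 0.2246]
14.4 [0.4945 0.2258 0.0245] psi -2.869378088589075 F [ 0.07  0.7  -0.44] M [-0.044  0.001 -0.002] 0.05142742963749192 0.0 [ 0.0000e+00 -4.8116e+01  3.1794e+01 -4.0000e-03 -0.0000e+00 -0.0000e+00]
[307 262  34  41 992] [321.3 282.9] [0.494  0.2251 0.044 ] [ 0.0005 -0.0005 -0.0196]
[332 288   1   2   2] [332.  288.5] [0.4954 0.2304 0.044 ] [-0.0022  0.0042 -0.0196]
[334 288   1   1   1] [334. 288.] [0.495  0.2312 0.044 ] [-0.002   0.005  -0.0196]
```

View pics/w6.png

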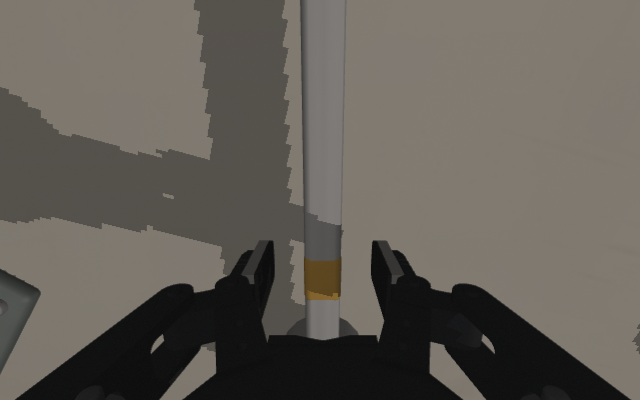

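Call:
jog_arm(
  plan=[
    [[0, 0, 0], 0, 0],
    [[0, 0, 0], 0, 0],
    [[0, 0, 0], 0, 0],
    [[0, 0, 0], 0, 0],
    [[0, 0, 0], 0, 0],
    [[0, 0, 0], 0, 0],
    [[0, 0, -0.01], 0, 0],
    [[0, 0, -0.02], 0, 0],
  ],
  grip_force=90,
)

```text
t: 15.45
ee_pos: [0.4936, 0.2254, 0.0438]
ee_rot: [0.426, -3.11, 0.001]
contact_force: [1.3, -0.7, -7.3]
grip_width: 0.0144
finger_force: 87.8
```

```bash
python3 s.py
```

```text
15.45 [0.4936 0.2254 0.0438] psi -2.8693167923074028 F [ 1.35 -0.71 -7.33] M [-0.059 -0.077 -0.012] 0.014444766188827583 87.77644157409668 [ 1.0000e-03 -5.1239e+01  3.4877e+01 -2.9500e-01 -0.0000e+00  0.0000e+00]
```

Call:
jog_arm(
  plan=[
    [[0, 0, -0.03], 0, 0],
    [[0, 0, -0.07], 0, 0],
    [[0, 0, -0.11], 0, 0],
    [[0, 0, -0.15], 0, 0],
    [[0, 0, -0.19], 0.04, 0],
    [[0.002, -0.02, -0.21], 0.14, 0],
    [[0.004, -0.05, -0.21], 0.28, 0],
    [[0.007, -0.08, -0.21], 0.42, 0],
  ],
)

```text
t: 16.45
ee_pos: [0.5091, 0.1461, 0.2546]
ee_rot: [0.238, 3.133, -0.0]
contact_force: [0.6, 0.8, -8.1]
grip_width: 0.0143
finger_force: 88.4
```

```bash
cat > g.py <<'E'
from h import *
import sys
tx,ty,tz,yaw=map(float,sys.argv[1:5])
s=get_state();M=Rm(s['ee_rot']);psi=np.arctan2(M[1,0],M[0,0])
print(s['t'],np.round(s['ee_pos'],4),'yaw',psi+np.pi,'z',M[:,2].round(3))
print('move',(M.T@(np.array([tx,ty,tz])-s['ee_pos'])).round(4),'roll',-((yaw-psi)%(2*np.pi)-np.pi) , s['contact_force'],s['moment'])
E
python3 g.py .5565 -.1196 .25 -1.914
```

```text
16.45 [0.5091 0.1461 0.2546] yaw 6.131462478082668 z [ 0. -0. -1.]
move [-0.087  -0.2555  0.0046] roll 1.7622771709030811 [ 0.60082925  0.75989759 -8.11078444] [-0.00736524 -0.00147728 -0.01658123]
```

Call:
jog_arm(
  plan=[
    [[-0.01, -0.03, 0], 0.14, 0],
    [[-0.02, -0.06, 0], 0.28, 0],
    [[-0.03, -0.09, 0], 0.42, 0],
    [[-0.04, -0.12, 0], 0.57, 0],
    [[-0.05, -0.15, 0], 0.72, 0],
    [[-0.06, -0.18, 0], 0.87, 0],
    [[-0.07, -0.21, 0], 1.02, 0],
    [[-0.08, -0.235, 0], 1.17, 0],
  ],
)

```text
t: 17.45
ee_pos: [0.5534, -0.0986, 0.2541]
ee_rot: [-1.93, -2.478, 0.001]
contact_force: [0.5, 0.1, -7.0]
grip_width: 0.0148
finger_force: 88.4
```

Call:
jog_arm(
  plan=[
    [[0, 0.005, 0], 0.13, 0],
    [[0, 0.01, 0], 0.27, 0],
    [[0, 0.01, 0], 0.41, 0],
    [[0, 0.01, 0], 0.52, 0],
    [[0, 0.01, 0], 0.57, 0],
    [[0, 0.01, 0], 0.59, 0],
    [[0, 0.01, 0], 0.59, 0],
    [[0, 0.01, 0], 0.59, 0],
  ],
)

```text
t: 18.45
ee_pos: [0.5633, -0.0949, 0.2543]
ee_rot: [-2.562, -1.818, 0.0]
contact_force: [-0.1, 0.3, -7.7]
grip_width: 0.0145
finger_force: 88.4
```

```bash
python3 g.py .5565 -.1196 .19 -1.914; python3 b.py w7; python3 - <<'E'
from h import *
for c,z in [('top',.0),('side',0)]:
    p=eyes.read_camera(c);cv2.imwrite(f'pics/{c}7.png',p['img'])
    for n in ['eye','ram','balance','fork','die','stand']:
        for r in finder.place_of(p,n)[:2]: print(c,n,round(r['conf'],2),np.round(r['point'],1),np.round(hit(p,r['point'],dict(fork=.1,die=.04,stand=0,eye=.23,ram=.23,balance=.262)[n])[:2],4))
w=cv2.imread('pics/w7.png')
o=np.zeros((600,800,3),np.uint8)
o[:300,:480]=cv2.resize(w,(480,300));o[300:600,:400]=cv2.resize(cv2.imread('pics/top7.png')[100:250,240:440],(400,300));o[300:600,400:800]=cv2.resize(cv2.imread('pics/side7.png')[110:260,250:450],(400,300))
cv2.imwrite('pics/v7.png',o)
E
```

```text
18.45 [ 0.5633 -0.0949  0.2543] yaw 4.375886165331201 z [-0.  0. -1.]
move [-0.0256  0.0018  0.0643] roll 0.006700858151614142 [-0.13379086  0.27960164 -7.72729619] [-0.01882996 -0.029691   -0.01562002]
18.45 [ 0.5633 -0.0949  0.2543] psi 1.2342935117414073 q [-0.167  0.215  0.094  1.449  0.     1.74 ] z [-0.  0. -1.]
[ 0.587 -0.029  0.386] [-0.092 -0.26  -0.961]
counter_grip 0.69 [251.  172.6] [ 0.4872 -0.0589]
balance 0.9 [322.2 271.1] [ 0.5202 -0.2175]
top eye 0.91 [294.4 135.4] [0.6129 0.0414]
top fork 0.77 [306.8 153.4] [0.5968 0.0075]
top stand 0.83 [335.8 168.7] [ 0.5741 -0.0858]
side ram 0.53 [348.1 205. ] [ 0.546  -0.1712]
side balance 0.61 [345.6 182.2] [ 0.5656 -0.102 ]
side fork 0.69 [342.5 180.1] [0.6135 0.0113]
side die 0.75 [343.3 234.7] [ 0.5361 -0.1788]
side stand 0.86 [340.  219.1] [ 0.5628 -0.0921]
```

View pics/v7.png

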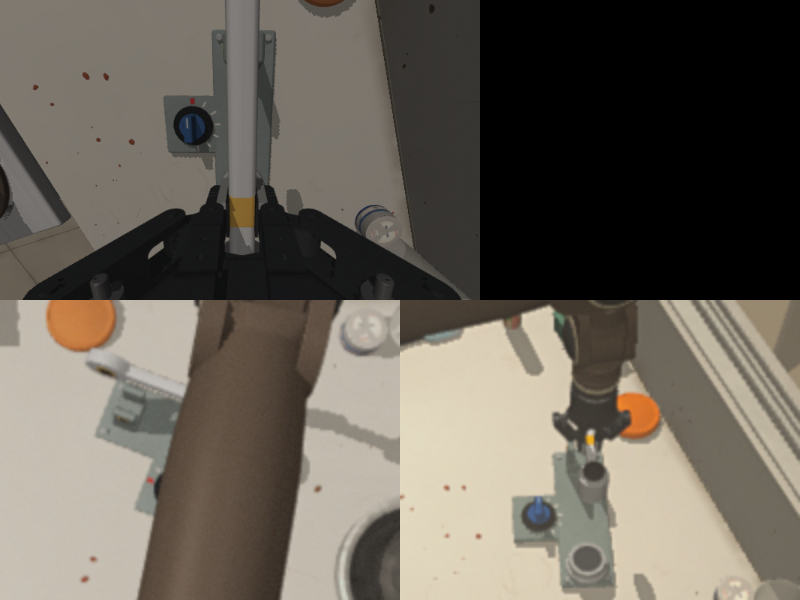

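Call:
jog_arm(
  plan=[
    [[-0.01, 0.001, 0], 0.004, 0],
    [[-0.02, 0.002, 0], 0.007, 0],
    [[-0.0255, 0.002, 0.01], 0.007, 0],
    [[-0.0255, 0.002, 0.03], 0.007, 0],
    [[-0.0255, 0.002, 0.05], 0.007, 0],
    [[-0.0255, 0.002, 0.07], 0.007, 0],
    [[-0.0255, 0.002, 0.08], 0.007, 0],
    [[-0.0255, 0.002, 0.08], 0.007, 0],
  ],
)

```text
t: 20.55
ee_pos: [0.5562, -0.1197, 0.1734]
ee_rot: [-2.568, -1.807, 0.002]
contact_force: [-0.8, 0.1, -6.5]
grip_width: 0.0149
finger_force: 88.5
```

Call:
jog_arm(
  plan=[
    [[0, 0, 0], 0, 0],
    [[0, 0, 0], 0, 0],
    [[0, 0, 0], 0, 0],
    [[0, 0, 0], 0, 0],
    [[0, 0, 0], 0, 0],
    [[0, 0, 0], 0, 0],
    [[0, 0, 0], 0, 0],
    [[0, 0, 0], 0, 0],
  ],
)

```text
t: 21.55
ee_pos: [0.5568, -0.1196, 0.1743]
ee_rot: [-2.569, -1.808, 0.0]
contact_force: [0.6, 0.4, -7.8]
grip_width: 0.0147
finger_force: 88.5
```

```bash
python3 g.py .5567 -.1195 .1745 -1.914; python3 b.py w8; python3 - <<'E'
from h import *
xd=np.array([np.cos(-1.914),np.sin(-1.914)]);o=np.array([.5685,-.0865]);yd=np.array([-xd[1],xd[0]])
W=lambda x,y,z:np.r_[o+xd*x+yd*y,z]
pred={'eye':W(-.11,0,.15),'ram':W(.11,0,.15),'balance':W(.035,0,.182),'fork':W(-.11,0,.1),'die':W(.11,0,.04),'counter_grip':W(0,-.085,.049)}
ims=[]
for c in ['wrist','side','top']:
    p=eyes.read_camera(c);im=p['img'].copy()
    for n in pred:
        q=proj(p,pred[n])
        for r in finder.place_of(p,n)[:1]: print(c,n,round(r['conf'],2),'seen',np.round(r['point'],1),'pred',q.round(1))
    def line(pts,col):
        P=np.array([proj(p,W(*k)) for k in pts]);cv2.polylines(im,[np.round(P*16).astype(int)],False,col,1,cv2.LINE_AA,4)
    line([(-.15,-.05,.012),(.15,-.05,.012),(.15,.05,.012),(-.15,.05,.012),(-.15,-.05,.012)],(0,0,255))
    t=np.linspace(0,6.3,40)
    line([(-.11+.03*np.cos(a),-.009,.18+.03*np.sin(a)) for a in t],(0,255,0))
    line([(-.11+.03*np.cos(a),.009,.18+.03*np.sin(a)) for a in t],(0,255,255))
    line([(.11+.026*np.cos(a),.026*np.sin(a),.202) for a in t],(0,255,0))
    line([(.11+.026*np.cos(a),.026*np.sin(a),.15) for a in t],(0,255,0))
    line([(-.08,-.008,.194),(.08,-.008,.194)],(255,0,255));line([(-.08,.008,.194),(.08,.008,.194)],(255,0,255))
    ims.append(im)
o_=np.zeros((600,800,3),np.uint8)
o_[:300,:400]=cv2.resize(ims[0][0:270,180:540],(400,300));o_[300:,:400]=cv2.resize(ims[2][115:205,260:380],(400,300),interpolation=cv2.INTER_CUBIC)
o_[:,400:]=cv2.resize(ims[1][150:270,310:390],(400,600),interpolation=cv2.INTER_CUBIC)
cv2.imwrite('pics/v8.png',o_)
E
```

```text
21.55 [ 0.5568 -0.1196  0.1743] yaw 4.368435428371663 z [-0.  0. -1.]
move [ 0.0001 -0.0001 -0.0002] roll -0.0007498788079227658 [ 0.63041751  0.4029527  -7.79796409] [-0.09391703  0.02213243 -0.02473005]
21.55 [ 0.5568 -0.1196  0.1743] psi 1.2268427747818704 q [-0.212  0.217 -0.079  1.275  0.     1.703] z [-0.  0. -1.]
[ 0.581 -0.054  0.306] [-0.094 -0.26  -0.961]
fork 0.62 [226.9 160.3] [ 0.5073 -0.0577]
die 0.26 [321.6 242.8] [ 0.5398 -0.1653]
counter_grip 0.74 [224.  159.8] [ 0.4868 -0.0575]
balance 0.87 [322.9 269.7] [ 0.5294 -0.1981]
balance 0.48 [322.6 242.9] [ 0.5395 -0.1692]
wrist balance 0.95 seen [322.  270.8] pred [321.6 271.1]
wrist counter_grip 0.92 seen [223.2 160.6] pred [225.9 159.6]
side ram 0.77 seen [346.  220.8] pred [345.1 222.7]
side balance 0.8 seen [342.2 198.2] pred [344.  199.7]
side fork 0.83 seen [336.8 180.7] pred [340.  179.6]
side die 0.75 seen [342.1 234.3] pred [343.4 237.6]
side counter_grip 0.62 seen [319.1 214. ] pred [319.1 211.7]
top eye 0.84 seen [304.7 144.9] pred [303.6 146.1]
top balance 0.92 seen [356.9 158.8] pred [352.8 162. ]
top fork 0.87 seen [305.5 152. ] pred [303.6 150.4]
top counter_grip 0.67 seen [329.9 192.7] pred [327.3 192.9]
```

View pics/v8.png

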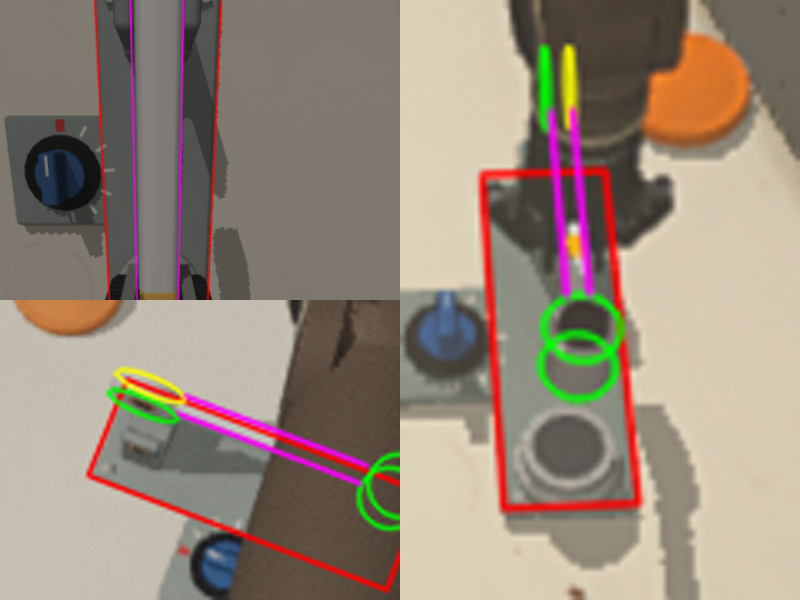

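```bash
python3 - <<'E'
import cv2,numpy as np
for n in ['w6','w7','w8']:
    g=cv2.GaussianBlur(cv2.cvtColor(cv2.imread(f'pics/{n}.png'),cv2.COLOR_BGR2GRAY),(3,3),0).astype(float)
    for r in (4,60,120,180,210,250):
        d=np.abs(np.diff(g[r]));L=292+d[292:316].argmax();R=332+d[332:356].argmax();print(n,r,L,R,R-L)
E
python3 s.py
```

```text
w6 4 299 346 47
w6 60 300 345 45
w6 120 301 343 42
w6 180 302 342 40
w6 210 305 339 34
w6 250 303 340 37
w7 4 299 346 47
w7 60 301 352 51
w7 120 302 341 39
w7 180 304 340 36
w7 210 304 339 35
w7 250 304 352 48
w8 4 300 343 43
w8 60 301 343 42
w8 120 302 341 39
w8 180 303 340 37
w8 210 304 339 35
w8 250 304 352 48
23.0 [ 0.5568 -0.1196  0.1743] psi 1.2268244856038144 F [-0.22 -0.43 -7.25] M [ 0.019 -0.001  0.002] 0.014628277588825685 88.49756240844727 [ 2.0000e-03 -5.3526e+01  3.8473e+01  1.0000e-03  5.0000e-03 -0.0000e+00]
```

```bash
python3 - <<'E'
import cv2,numpy as np
from h import *
o=[]
for n in ['w6','w7','w8']:
    im=cv2.imread(f'pics/{n}.png');h=cv2.cvtColor(im,cv2.COLOR_BGR2HSV).astype(int)
    m=(h[...,0]>15)&(h[...,0]<36)&(h[...,1]>110)&(h[...,2]>60);m[:240]=0;m[310:]=0;m[:,:290]=0;m[:,352:]=0
    ys,xs=np.nonzero(m);print(n,xs.min(),xs.max(),ys.min(),ys.max(),xs.mean().round(1),ys.mean().round(1))
    o.append(cv2.resize(im[0:310,285:360],None,fx=1.9*1.8,fy=1.9,interpolation=cv2.INTER_CUBIC))
cv2.imwrite('pics/cmp.png',np.hstack(o))
p=eyes.read_camera('wrist');print(p['K'][0,0])
for tz in (.182,.194):
  pass
xd=np.array([np.cos(-1.9147),np.sin(-1.9147)]);yd=np.array([-xd[1],xd[0]]);s=get_state();b=s['ee_pos'][:2]
for z in (.194,.186):
  for x in (-.012,.012,-.06,-.1):
    a=[proj(p,np.r_[b+xd*x+yd*y,z]) for y in(-.008,.008)];print(z,x,np.round(a,1).tolist())
E
```

```text
w6 304 340 258 299 321.8 279.3
w7 306 339 261 302 322.5 282.4
w8 305 339 261 302 322.5 282.4
290.1904766141957
0.194 -0.012 [[302.9, 260.5], [340.5, 260.5]]
0.194 0.012 [[304.0, 308.9], [339.6, 308.9]]
0.194 -0.06 [[300.5, 146.3], [342.6, 146.2]]
0.194 -0.1 [[298.1, 27.8], [344.8, 27.7]]
0.186 -0.012 [[304.1, 252.1], [339.5, 252.1]]
0.186 0.012 [[305.0, 298.2], [338.7, 298.2]]
0.186 -0.06 [[302.0, 144.4], [341.3, 144.4]]
0.186 -0.1 [[299.8, 34.3], [343.2, 34.2]]
```

View pics/cmp.png

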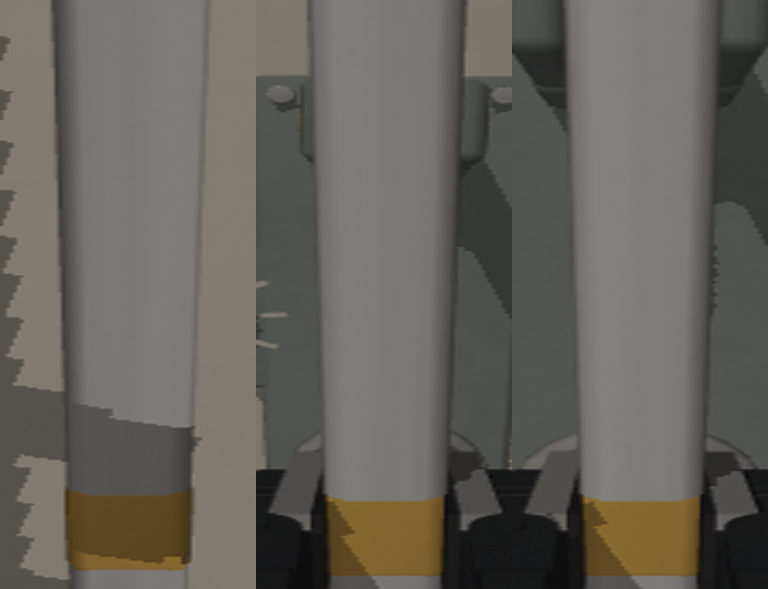

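```bash
python3 -c "
from h import *
s=get_state();print(s['ee_pos'],np.abs(s['joint_velocities']).max());print(workorder.finish_job())"
```

```text
[ 0.55679362 -0.1196224   0.17428004] 0.0013481582053500095
the job is handed in; nothing more can be done
None
```

The job is handed in: the knob is back at its zero stop and released. The press arm is held still by its yellow band over the stand, eye over fork and ram over die, level as far as the camera views could show, with the eye about 5 cm clear of the fork; the dish and jar were left alone.

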